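# Number the lot plates on the hand marking press

## Task

Mark every lot plate on the bench in the hand press, one at a time and in grade order, white, then yellow, then blue (a grade may be missing), because the press counts up by one at each stroke. For each plate draw back the sprung clip, set the plate flat on the anvil with its end against the fixed end stop, let the clip close on it and let go, then swing the lever down to its stop and let it come back up. Put each marked plate down inside the grey tray, and do not disturb the shells, the knife or the tape roll.

Things in the scene. Friction and masses are not known exactly. Their poses are not given: they have to be found in the camera images.
- press: green hand marking press, fixed, front to the robot, turned up to 0.2 rad. Origin: on the bench under a seated plate's middle; x back to the column, y left along a seated plate, z up. Base plate x -45 to 170, y -130 to 125, 18 mm thick. Column x 77 to 147, y -90 to -30. Head over the anvil's right part: x -33 to 77, y -81 to -39, z 147 to 217 mm; the ram's rod and die hang from it at x 0, y -60
- seat (a point): top of the steel anvil, 60 mm above the bench, where the middle of a plate's underside lies when its right (-y) end is against the end stop; axes as press. Anvil (press frame): 28 mm wide (x -14 to 14) for y -30 to 88 mm, so fingers fit down both sides of it to hold a plate by its long edges; 66 mm wide for y -105 to -30
- end_stop (a point): middle of the fixed end stop's face, at the anvil's top: a dark bar across the right end of the anvil, 60 mm wide (press x), 6 mm high, 12 mm thick, its face at press y -90 mm looking to +y. Because of the head, bring a plate in level from the front (-x), at least 6 mm above the anvil until its end is past the stop, held by its left half, e.g. 45 mm from its middle
- clip (a joint): curved steel clip arm, left of the anvil, on an upright pivot at press x 85, y 92 mm. rad: 0 at rest, 0.45 drawn fully back (left, away from the end stop), about 0.12 with a plate held. Sprung to the right: at the roller 3 N at rest, 4.5 N holding a plate, 6 N drawn 25 mm back; does not stay back by itself. Let go a few mm short of the end stop, a plate is pushed home by it
- clip_roller (a point): axis of the clip's smooth black upright roller, 12 mm in diameter, reaching from 2 to 35 mm above the anvil's top; this point is 18 mm above it. At rest its right side is at press y 80 mm, 10 mm nearer the end stop than the left end of a seated plate. The left end of the plate being loaded can push it back. A held plate can be lifted straight up out of the clip
- lever (a joint): press hand lever on the right of the head. rad: 0 = up at rest (50 deg above level, towards the robot), 0.95 = down at its stop (5 deg below level). Sprung up: 3 N at the handle starts it, about 7 N holds it at the stop; swings back up by itself. Lowers the die 43 mm per rad: 45 mm above the bare anvil when up, on a plate at 0.86, pressing with about 10 N at the stop
- lever_grip (a point): middle of the lever's red cross handle, a round bar 22 mm in diameter and 80 mm long (along press y), 170 mm from the lever's pivot; moves on an arc in a plane of constant press y; can be pushed down from above with closed fingers
- lever_pivot (a point): point on the lever's pivot axis (which lies along press y), at the same press y as lever_grip: press x 20, y -129 mm, 182 mm above the bench
- die: brass marking die, 28 mm across, on the sprung foot of the steel ram, over press x 0, y -60 mm. Origin: on the bench below it when it is up; goes down with the ram
- tray: grey open plastic tray fixed on the bench right of the press, 150 (x) x 235 (y) x 32 mm high, walls and floor 4 mm. Origin: centre of its underside; x away from the robot, y along its long side, z up; turned up to 0.2 rad
- plate_white: loose white plastic lot plate, 180 x 50 x 8 mm, 55 to 110 g, both ends alike: a small black strap hole near each end, a metallic label panel on the upper face. At first on the bench left of the press; absent (None) in some starts. Origin: centre of the underside; x along its length, y across its width, z out of its upper face
- plate_yellow: loose yellow plastic lot plate, 180 x 50 x 8 mm, 55 to 110 g, both ends alike: a small black strap hole near each end, a metallic label panel on the upper face. At first on the bench left of the press; absent (None) in some starts. Origin: centre of the underside; x along its length, y across its width, z out of its upper face
- plate_blue: loose blue plastic lot plate, 180 x 50 x 8 mm, 55 to 110 g, both ends alike: a small black strap hole near each end, a metallic label panel on the upper face. At first on the bench left of the press; absent (None) in some starts. Origin: centre of the underside; x along its length, y across its width, z out of its upper face
- shell_a: a loose brown scallop shell, 104 mm across, 16 mm high, between the robot and the press; not part of the job. Origin: centre of the underside
- shell_b: a loose pale scallop shell, 100 mm across, 16 mm high, right of the press; not part of the job. Origin: centre of the underside
- knife: a loose shucking knife, 190 mm long, 18 mm high, yellow handle, beyond the tray; not part of the job. Origin: near its middle, on the underside; x towards the blade
- tape_roll: a loose roll of black carton tape lying flat, 100 mm across, 48 mm high, between the robot and the press; not part of the job. Origin: centre of the underside
Not all that is in view belongs to the job. Several things look just like the plate_white: the one meant starts farthest from the robot's base. There is more than one size of the plate_blue; the job needs the larger.

How it is judged (in metres and radians):
On the way, in this order (a step that is already met when the one before it is completed fails the run):
1. the white plate, if there is one, lies flat on the anvil, held by the clip with its end against the end stop, and the fingers have let go of it (y of plate_white in the frame of seat between -0.003 and 0.003 m and x of plate_white in the frame of seat between -0.01 and 0.01 m and z of plate_white in the frame of seat between -0.003 and 0.003 m and angle between the x axis of plate_white and the y axis of press, either way round below 0.07 rad and contact force between the fingers and plate_white below 0.2 N), for 0.2 s.
2. the die presses the white plate with more than 5 N, as it does with the lever at its stop, while the plate lies held against the end stop (y of plate_white in the frame of seat between -0.003 and 0.003 m and x of plate_white in the frame of seat between -0.01 and 0.01 m and z of plate_white in the frame of seat between -0.003 and 0.003 m and angle between the x axis of plate_white and the y axis of press, either way round below 0.07 rad and contact force between die and plate_white above 5 N), for 0.1 s.
3. the yellow plate, if there is one, lies flat on the anvil, held by the clip with its end against the end stop, and the fingers have let go of it (y of plate_yellow in the frame of seat between -0.003 and 0.003 m and x of plate_yellow in the frame of seat between -0.01 and 0.01 m and z of plate_yellow in the frame of seat between -0.003 and 0.003 m and angle between the x axis of plate_yellow and the y axis of press, either way round below 0.07 rad and contact force between the fingers and plate_yellow below 0.2 N), for 0.2 s.
4. the die presses the yellow plate with more than 5 N, as it does with the lever at its stop, while the plate lies held against the end stop (y of plate_yellow in the frame of seat between -0.003 and 0.003 m and x of plate_yellow in the frame of seat between -0.01 and 0.01 m and z of plate_yellow in the frame of seat between -0.003 and 0.003 m and angle between the x axis of plate_yellow and the y axis of press, either way round below 0.07 rad and contact force between die and plate_yellow above 5 N), for 0.1 s.
5. the blue plate, if there is one, lies flat on the anvil, held by the clip with its end against the end stop, and the fingers have let go of it (y of plate_blue in the frame of seat between -0.003 and 0.003 m and x of plate_blue in the frame of seat between -0.01 and 0.01 m and z of plate_blue in the frame of seat between -0.003 and 0.003 m and angle between the x axis of plate_blue and the y axis of press, either way round below 0.07 rad and contact force between the fingers and plate_blue below 0.2 N), for 0.2 s.
6. the die presses the blue plate with more than 5 N, as it does with the lever at its stop, while the plate lies held against the end stop (y of plate_blue in the frame of seat between -0.003 and 0.003 m and x of plate_blue in the frame of seat between -0.01 and 0.01 m and z of plate_blue in the frame of seat between -0.003 and 0.003 m and angle between the x axis of plate_blue and the y axis of press, either way round below 0.07 rad and contact force between die and plate_blue above 5 N), for 0.1 s.
At the end, for the whole second after the job is handed in: every plate present lies at rest inside the tray, flat or leaning on another plate (tilt under 0.4 rad), its underside less than 30 mm above the tray's, its middle within 52 mm (x) and 26 mm (y) of the tray's middle; the lever is back up and the clip at rest (both under 0.06 rad) (x of plate_white in the frame of tray between -0.052 and 0.052 m and y of plate_white in the frame of tray between -0.026 and 0.026 m and z of each of plate_white, plate_yellow, plate_blue in the frame of tray below 0.03 m and angle between each of plate_white, plate_yellow, plate_blue's own z axis and vertical below 0.4 rad and linear speed of each of plate_white, plate_yellow, plate_blue below 0.02 m/s and x of plate_yellow in the frame of tray between -0.052 and 0.052 m and y of plate_yellow in the frame of tray between -0.026 and 0.026 m and x of plate_blue in the frame of tray between -0.052 and 0.052 m and y of plate_blue in the frame of tray between -0.026 and 0.026 m and value of joint each of lever, clip below 0.06 rad); the robot touches nothing.
It fails at once if the shell a is moved by more than 40 mm (distance of shell_a from where it was at the start of the episode above 0.04 m).
It fails at once if the shell b is moved by more than 40 mm (distance of shell_b from where it was at the start of the episode above 0.04 m).
It fails at once if the knife is moved by more than 40 mm (distance of knife from where it was at the start of the episode above 0.04 m).
It fails at once if the tape roll is moved by more than 40 mm (distance of tape_roll from where it was at the start of the episode above 0.04 m).
Of plate_white, plate_yellow, plate_blue only 2 to 3 are there at a start; the rules pass over those that are not, and their reading is None.
At some moment in a run one of plate_white, plate_yellow, plate_blue may be knocked a few centimetres aside while the robot is not near it.
Once in a run the grip may slacken for a moment while it holds something.
It also fails if it takes over 210 s, if anything falls off the work surface, if the arm or the gripper's body presses on something with over 40 N, if the wrist force passes 120 N, or if a joint passes its speed limit or range.

## Robot

A 7-joint arm with a two-finger parallel gripper is mounted at the origin on the work surface. World frame = base frame: x ahead of the robot, y to its left, z up, the work surface at z = 0. Lengths are in m, angles in degrees, forces in N, time in s.
With the tool pointing down it reaches from about 0.35 to 0.775 m from the base axis. Payload 3.1 kg.
Tool frame: the origin (TCP) lies on the centre line of the jaws, within the pads' length; the fingertips stand 17 mm ahead of it and the grasp point (between the pads) lies 2 mm behind it (robot.tip_reach is the distance from the TCP to the fingertips, in m); z points along the fingers, y is the direction in which the jaws open and shut (so a half turn about z gives the same grasp; the last joint's range is limited). The gripper opens to 85 mm and grips with 20 to 120 N. Pads are 22 mm wide; open, the fingers measure 114 mm over their backs; the gripper's body (76 mm by 85 mm) begins 54 mm behind the grasp point. The pads swing forward as they close: fully open they stand 13 mm farther back than shut.
Start: joints at [67.454, 17.813, 0.802, 86.603, -0.252, 75.585, -1.558], TCP at [0.19, -0.516, 0.248] pointing down, gripper open.
Joint ranges: [-154.91, 154.91], [-16.99, 109.72], [-72.82, 74.43], [7.12, 147.25], [-82.49, 262.49], [11.32, 116.49], [-174.64, 174.64]. Speed limits (degrees/s): [159.86, 159.86, 180, 180, 180, 180, 180].

## Interface

Orientations are given as [roll, pitch, yaw] about the fixed x, y, z axes, in that order (R = Rz(yaw) Ry(pitch) Rx(roll)).
In Python, from station import robot, fingers, vision, workorder, recognise gives the robot as it stands. Calls block until the motion is done:
- robot.move_to(position, orientation): joint-space move of the TCP to a pose.
- robot.line_to(position, orientation=None, velocity=0.15, f_stop=None): straight line of the TCP; orientation=None keeps the orientation; velocity is the mean speed in m/s. With f_stop (N) it stops when the force on the tool has changed by that much, and returns True; else False.
- robot.move_j(angles): joint-space move.
- fingers.gripper_to(opening, force=None): opening from 0.0 (shut) to 1.0 (fully open); force is the grip in N (None keeps the last); returns when the fingers have stopped.
- robot.pause(seconds).
- robot.inverse_kinematics(position, orientation): joint angles nearest the present ones, or None.
- vision.grab_frame(name): name is "side" or "top"; returns the picture (384x512x3 uint8, red, green, blue); there is no depth.
- vision.calibration(name): a dict with "mtx" (3x3 intrinsics, pixels), "extrinsics" (4x4, takes a point from world to camera coordinates). Camera axes: x right, y up, looking along -z (the intrinsics and any distortion apply to the point x, -y, -z); pixel columns grow to the right and rows downward; lengths in m; the calibration is good to about 2 mm. A picture is of the moment at which its call begins. calibration takes no time and is no camera call.
A pose or a line that the arm cannot do raises robot.PlanningError and nothing moves.
- workorder.close_job(): hands the job in, once; it reports no verdict.
Trained networks look in the newest picture that a camera, given by its name, has taken for a name from the list of things; names that differ only in an ending like _2 or _b are one class to them, and where a whole thing is asked for, a point or a joint stands for the part that bears it (a point fixed in the world has none). Each returns a list of dicts, best first, with "p" (0 to 1); they miss things now and then, are a little off and sometimes report something else, mostly with a low value. They report only what shows in the picture. A call takes as long as a camera call. They do not tell look-alikes from the thing itself.
- recognise(label, camera): "rect" ([centre column, centre row, width, height] in pixels, round what is visible of it).
Readings, each from a call of its own:
- robot.current_time_s(): time.
- robot.current_joint_positions(): joint angles.
- robot.current_dq(): joint speeds.
- robot.current_joint_torque(): joint torques, N m.
- robot.current_tool_pos(): TCP position.
- robot.current_eef_rot(): TCP orientation.
- robot.current_contact_force(): force on the tool from outside, world axes, zero at the start.
- robot.current_torque(): the same for the moment, N m.
- robot.current_finger_gap(): opening from 0.0 (shut) to 1.0 (fully open).
Only numpy, scipy, OpenCV 4.12 (cv2) and the standard library are available. Lean on these libraries where they do the work, as an engineer would, in place of code of your own. Each camera call takes 0.05 s, during which the arm holds its last target. There are 200 camera calls.

## Working session

There is one attempt and no reset: what is moved stays moved. The work goes in short steps, each a Python script; the robot and the scene stay as the last script left them, time stands still between calls to the robot, and variables do not carry over. Pictures are saved under pics/ and viewed, about 12 in all and at most 16, crops included, and the job is handed in when it is done.

```bash
ls; mkdir -p pics; python3 - <<'E'
from station import robot, fingers, vision, workorder, recognise
import cv2,numpy as np
np.set_printoptions(precision=4,suppress=True)
for c in("top","side"):
    im=vision.grab_frame(c); cv2.imwrite(f"pics/{c}0.png",cv2.resize(im[:,:,::-1],(800,600),interpolation=cv2.INTER_CUBIC)); np.save(f"pics/{c}0.npy",im)
    k=vision.calibration(c); print(c,k)
    for l in ["press","plate_white","plate_yellow","plate_blue","tray","clip_roller","lever_grip","die"]:
        print(l,[(np.round(d["rect"],1).tolist(),round(d["p"],2)) for d in recognise(l,c)][:6])
print(robot.current_time_s(),robot.current_eef_rot(),robot.tip_reach)
E
```

```text
pics
top {'mtx': array([[391.2448,   0.    , 250.2167],
       [  0.    , 391.2448, 190.8184],
       [  0.    ,   0.    ,   1.    ]]), 'extrinsics': array([[-0.0151, -0.9996,  0.0244, -0.0032],
       [ 0.9909, -0.0117,  0.1339, -0.5052],
       [-0.1336,  0.0262,  0.9907, -1.2842],
       [ 0.    ,  0.    ,  0.    ,  1.    ]])}
press [([259.4, 145.2, 110.7, 81.5], 0.82), ([163.6, 230.9, 57.1, 24.8], 0.56)]
plate_white [([155.8, 193.8, 48.7, 24.3], 0.67), ([139.5, 283.4, 54.8, 21.9], 0.6)]
plate_yellow []
plate_blue [([163.4, 230.4, 55.4, 23.1], 0.97), ([106.6, 223.9, 18.7, 35.8], 0.8), ([348.8, 192.1, 75.8, 53.5], 0.7)]
tray [([347.0, 192.2, 74.7, 55.4], 0.57), ([155.8, 192.4, 50.7, 26.0], 0.25), ([276.6, 218.2, 32.8, 27.3], 0.21)]
clip_roller [([209.4, 153.3, 13.7, 32.8], 0.54)]
lever_grip [([293.2, 162.1, 34.8, 32.6], 0.62)]
die []
side {'mtx': array([[400.8805,   0.    , 256.1891],
       [  0.    , 400.8805, 193.3852],
       [  0.    ,   0.    ,   1.    ]]), 'extrinsics': array([[-0.9291, -0.3696,  0.0093,  0.4171],
       [ 0.2378, -0.5781,  0.7805, -0.2793],
       [-0.2831,  0.7274,  0.6251, -1.2788],
       [ 0.    ,  0.    ,  0.    ,  1.    ]])}
press [([209.6, 201.6, 95.1, 121.4], 0.7)]
plate_white [([289.1, 352.9, 34.2, 56.1], 0.75), ([199.1, 308.5, 30.1, 50.3], 0.68)]
plate_yellow [([209.7, 201.2, 103.6, 123.4], 0.63)]
plate_blue [([208.4, 368.9, 45.2, 29.0], 0.67)]
tray [([273.8, 181.6, 45.2, 43.1], 0.88)]
clip_roller [([196.1, 234.4, 29.1, 12.0], 0.47)]
lever_grip [([243.4, 155.9, 34.2, 34.7], 0.54)]
die []
0.9 [179.9966  -0.0007  20.1609] 0.017
```

View pics/top0.png

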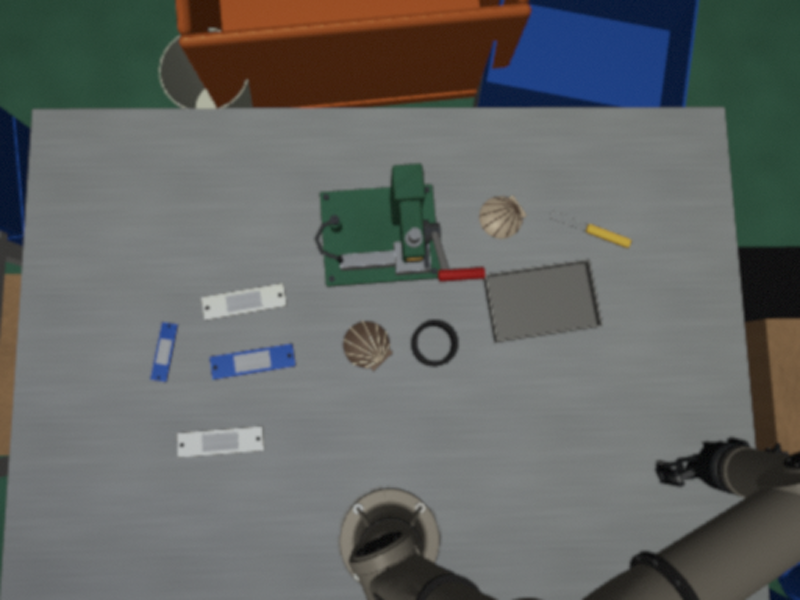

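View pics/side0.png

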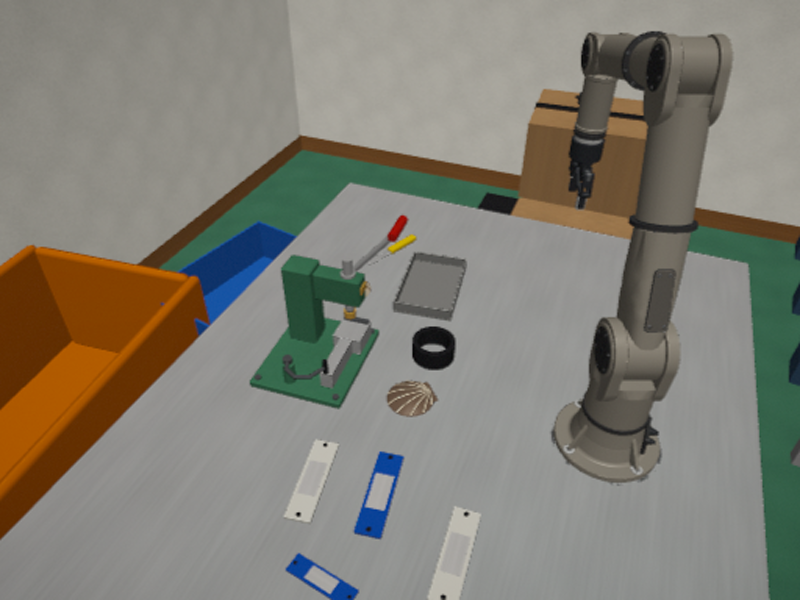

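The top view shows the far white plate at (244,301), the large blue plate at (252,361), the small blue decoy at (164,351) and the near white decoy at (220,441). The press is at (385,235) and the tray at (543,301). There is no yellow plate. I'll take enlarged crops to get the press pose.

```bash
cat > geo.py <<'E'
import numpy as np, cv2
from station import robot, fingers, vision, workorder, recognise
np.set_printoptions(precision=4,suppress=True)
C={c:vision.calibration(c) for c in("top","side")}
def proj(c,P):
    P=np.atleast_2d(P).astype(float); E=C[c]["extrinsics"]; q=P@E[:3,:3].T+E[:3,3]; q=q*[1,-1,-1]
    u=q@C[c]["mtx"].T; return u[:,:2]/u[:,2:]
def unproj(c,uv,z):
    uv=np.atleast_2d(uv).astype(float); E=C[c]["extrinsics"]; R=E[:3,:3]; o=-R.T@E[:3,3]
    d=(np.c_[uv,np.ones(len(uv))]@np.linalg.inv(C[c]["mtx"]).T*[1,-1,-1])@R
    return o+d*((z-o[2])/d[:,2])[:,None]
def masks(im):
    h=cv2.cvtColor(im,cv2.COLOR_RGB2HSV).astype(int); H,S,V=h[...,0],h[...,1],h[...,2]
    return dict(white=((V>165)&(S<45)), blue=(H>100)&(H<130)&(S>110)&(V>60), green=(H>60)&(H<90)&(S>90)&(V>25))
def plates(im,col,c="top",z=0.008):
    """list of (centre xyz, yaw rad, length, width) for coloured blobs on the bench plane z"""
    m=masks(im)[col].astype(np.uint8); out=[]
    for k in cv2.findContours(m,cv2.RETR_EXTERNAL,cv2.CHAIN_APPROX_NONE)[0]:
        if len(k)<40: continue
        P=unproj(c,k[:,0].astype(float),z)
        (cx,cy),(w,h),a=cv2.minAreaRect((P[:,:2]*1000).astype(np.float32))
        if w<h: w,h,a=h,w,a+90
        a=np.radians((a+90)%180-90); out.append((np.array([cx,cy])/1000,a,w,h))
    return out
E
python3 - <<'E'
from geo import *
t=np.load("pics/top0.npy"); s=np.load("pics/side0.npy")
for col in("white","blue"):
    for p in plates(t,col):
        if 40<p[2]<300: print(col,p)
a=cv2.resize(t[95:195,195:325],None,fx=6,fy=6,interpolation=cv2.INTER_CUBIC)
b=cv2.resize(s[130:265,150:270],None,fx=4.4,fy=4.4,interpolation=cv2.INTER_CUBIC)
cv2.imwrite("pics/ca.png",a[:,:,::-1]); cv2.imwrite("pics/cb.png",b[:,:,::-1])
E
```

```text
white (array([0.2079, 0.3573]), np.float64(-1.5089142002441907), 174.6345672607422, 47.985713958740234)
white (array([0.5071, 0.3122]), np.float64(-1.4055093476232439), 177.7055206298828, 47.881813049316406)
blue (array([0.3611, 0.4876]), np.float64(-0.13232168876362252), 45.09695816040039, 32.98339080810547)
blue (array([0.3759, 0.2912]), np.float64(-1.4242898930514554), 177.0801239013672, 47.604976654052734)
blue (array([0.7903, 0.8179]), np.float64(0.04226743329600031), 282.100830078125, 32.915565490722656)
blue (array([ 1.0845, -0.7221]), np.float64(-0.258422765853038), 274.9831237792969, 25.764896392822266)
```

View pics/ca.png

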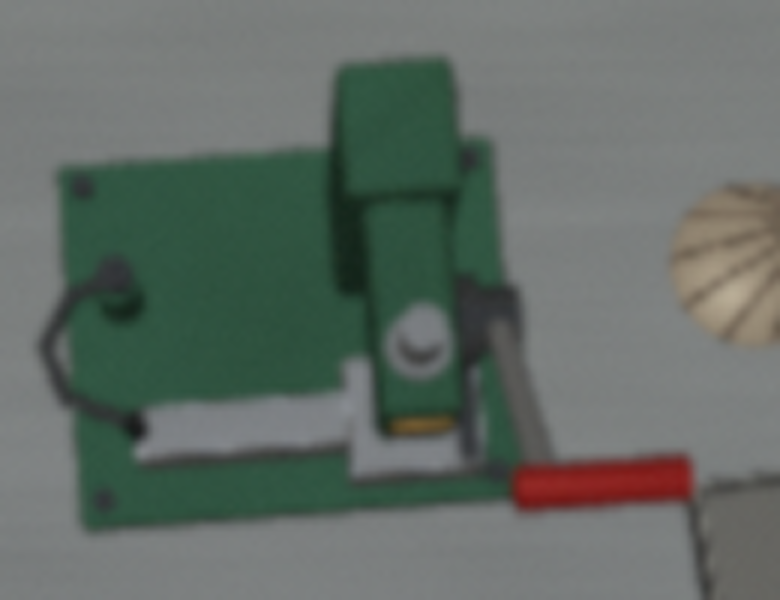

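View pics/cb.png

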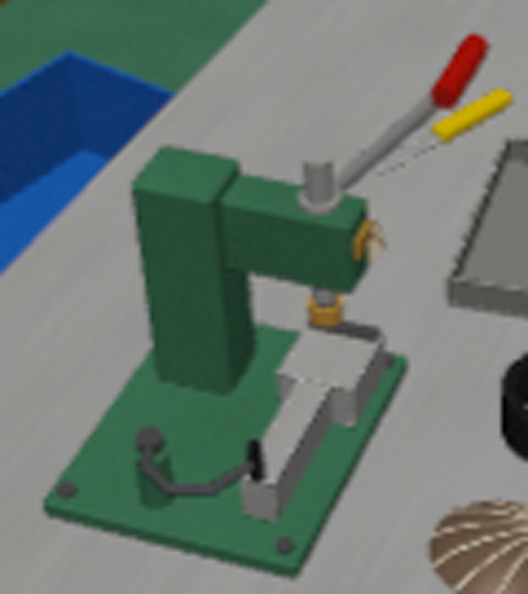

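```bash
cat > fit.py <<'E'
from geo import *
from scipy.optimize import least_squares
def T(p,P):
    c,s=np.cos(p[2]),np.sin(p[2]); P=np.atleast_2d(P).astype(float)
    return np.c_[P[:,0]*c-P[:,1]*s+p[0],P[:,0]*s+P[:,1]*c+p[1],P[:,2]]
ta=lambda q:(np.array(q)+.5)/6-.5+[195,95]
sb=lambda q:(np.array(q)+.5)/4.4-.5+[150,130]
m=.001
obs=[("top",ta(q),P) for q,P in [((58,168),(170,125,18)),((83,530),(-45,125,18)),((495,135),(170,-130,18)),((137,462),(-14,88,60)),((352,478),(-33,-30,60))]]
obs+=[("side",sb(q),P) for q,P in [((45,508),(170,125,18)),((297,572),(-45,125,18)),((407,362),(-45,-130,18)),((278,488),(-14,88,60)),((335,393),(-33,-30,60)),((245,483),(14,88,60))]]
def res(p,o=obs): return np.concatenate([proj(c,T(p,np.array(P)*m))[0]-uv for c,uv,P in o])
for name,o in (("all",obs),("top",obs[:5]),("side",obs[5:])):
    r=least_squares(res,[.6,.05,0],args=(o,),loss="soft_l1"); print(name,r.x)
    if name=="all": press=r.x; print(res(press).reshape(-1,2))
t8=lambda q:(np.array(q)+.5)*.64-.5
to=[("top",t8(q),P) for q,P in [((485,277),(75,117.5,32)),((588,261),(75,-117.5,32)),((601,325),(-75,-117.5,32)),((495,342),(-75,117.5,32))]]
r=least_squares(res,[.5,-.3,0],args=(to,)); print("tray",r.x); print(res(r.x,to).reshape(-1,2))
np.save("press.npy",press); np.save("tray.npy",r.x)
s=np.load("pics/side0.npy")
for l,c in(("roller",(0,86,78)),("lever_grip",(20-170*np.cos(np.radians(50)),-129,182+170*np.sin(np.radians(50))))):
    print(l,proj("top",T(press,np.array(c)*m)),proj("side",T(press,np.array(c)*m)),T(press,np.array(c)*m))
E
python3 fit.py; python3 - <<'E'
from geo import *
s=np.load("pics/side0.npy")
for col in("white","blue"):
    for p in plates(s,col,"side"):
        if 40<p[2]<300: print(col,p)
E
```

```text
all [0.5873 0.0123 0.0697]
[[-0.8012  0.2155]
 [-0.6242  0.7129]
 [-0.8659  0.2987]
 [-0.1809  0.0215]
 [-0.1035  0.1653]
 [-1.0071 -0.9852]
 [ 0.1883 -0.7671]
 [ 0.6441 -1.3998]
 [-0.6373 -0.4361]
 [ 4.3212 -0.4006]
 [-0.9252 -1.1814]]
top [0.5881 0.0108 0.0643]
side [0.5861 0.0155 0.0829]
tray [ 0.4961 -0.3384  0.1396]
[[-1.0577 -1.107 ]
 [ 0.21   -0.9833]
 [ 0.5585  1.1417]
 [ 0.2921  0.8699]]
roller [[217.2065 166.3615]] [[208.1363 234.8654]] [[0.5813 0.0981 0.078 ]]
lever_grip [[294.8274 175.6041]] [[254.3568 145.9228]] [[ 0.5073 -0.1226  0.3122]]
white (array([0.3987, 0.4816]), np.float64(-0.2381109693770581), 48.7711296081543, 17.975479125976562)
white (array([0.2069, 0.3563]), np.float64(-1.5072733767623225), 179.07408142089844, 50.47246551513672)
white (array([0.3766, 0.2906]), np.float64(-1.4176385816499553), 73.06936645507812, 31.90015411376953)
white (array([0.506 , 0.3123]), np.float64(-1.4045690520213643), 179.15206909179688, 50.2819938659668)
white (array([ 0.463 , -2.0044]), np.float64(-1.1663619924632247), 121.14055633544922, 108.45956420898438)
blue (array([0.3978, 0.4834]), np.float64(-0.16953443814946323), 125.20785522460938, 35.406009674072266)
blue (array([0.3745, 0.2927]), np.float64(-1.4218211593657089), 181.857421875, 48.85776138305664)
```

The white and blue plate poses agree within 2 mm between the two cameras. I misread one press point in the side view, so I'll correct it, write the motion helpers and pick up the white plate.

```bash
sed -i 's/((335,393),(-33,-30,60))/((354,389),(-33,-30,60))/' fit.py; cat > act.py <<'E'
from geo import *
from math import pi,cos,sin,degrees,radians
press=np.load("press.npy"); tray=np.load("tray.npy")
def W(f,x,y):                       # frame xy (mm) -> world xy
    c,s=cos(f[2]),sin(f[2]); x,y=x/1000,y/1000
    return np.array([f[0]+c*x-s*y,f[1]+s*x+c*y])
def yawdeg(f): return degrees(f[2])+90
def go(xy,z,yaw=None,v=0.2,f=None):
    return robot.line_to([*map(float,xy),float(z)],None if yaw is None else [180,0,yaw],velocity=v,f_stop=f)
def hop(xy,z,yaw): robot.move_to([*map(float,xy),float(z)],[180,0,yaw])
def st(m=""): print(m,"t",round(robot.current_time_s(),1),"tcp",np.array(robot.current_tool_pos()),"F",np.array(robot.current_contact_force()),"gap",round(robot.current_finger_gap(),3))
def pic(c,name,crop=None,fx=1.5):
    im=vision.grab_frame(c); np.save(f"pics/{name}.npy",im)
    if crop: im=im[crop[1]:crop[3],crop[0]:crop[2]]
    cv2.imwrite(f"pics/{name}.png",cv2.resize(im[:,:,::-1],None,fx=fx,fy=fx,interpolation=cv2.INTER_CUBIC)); return np.load(f"pics/{name}.npy")
def pick_bench(col,near):
    ps=[p for p in plates(vision.grab_frame("top"),col) if 160<p[2]<195 and 40<p[3]<60]
    p=min(ps,key=lambda p:np.hypot(*(p[0]-near))); print(col,p)
    a=p[1] if p[1]>0 else p[1]+pi
    g=p[0]+.045*np.array([cos(a),sin(a)]); y=degrees(a)
    fingers.gripper_to(0.8,60); hop(g,.15,y); go(g,.04,y)
    hit=go(g,.008,v=.03,f=3); st(f"touch {hit}")
    z=robot.current_tool_pos()[2]; go(g,z+.005,v=.05); fingers.gripper_to(0,60); st("gripped")
    dz=robot.current_tool_pos()[2]; np.save("dz.npy",dz); go(g,.15,v=.1); st("lifted"); return g,y
E
python3 fit.py; python3 - <<'E'
from act import *
hop([.2,-.35],.35,40); hop([.36,.12],.35,100)
pick_bench("white",np.array([.5066,.3122]))
pic("top","w1",(80,130,280,280),3)
E
```

```text
all [0.5871 0.0118 0.0693]
[[-0.6436  0.2683]
 [-0.4871  0.7692]
 [-0.7062  0.3776]
 [-0.036   0.0832]
 [ 0.0407  0.2403]
 [-0.8709 -1.0769]
 [ 0.3053 -0.8485]
 [ 0.7657 -1.4566]
 [-0.5147 -0.5144]
 [ 0.1258  0.4431]
 [-0.8003 -1.2611]]
top [0.5881 0.0108 0.0643]
side [0.5855 0.0147 0.0813]
tray [ 0.4961 -0.3384  0.1396]
[[-1.0577 -1.107 ]
 [ 0.21   -0.9833]
 [ 0.5585  1.1417]
 [ 0.2921  0.8699]]
roller [[217.3549 166.424 ]] [[208.2612 234.7868]] [[0.5811 0.0976 0.078 ]]
lever_grip [[295.001  175.7116]] [[254.4924 145.8728]] [[ 0.507  -0.123   0.3122]]
white (array([0.5074, 0.312 ]), np.float64(-1.4069688264796345), 178.27220153808594, 48.59166717529297)
touch True t 6.8 tcp [0.4998 0.3561 0.01  ] F [-0.34    0.1756  4.3951] gap 0.802
gripped t 7.4 tcp [0.5001 0.3565 0.0151] F [-0.223   0.2155  1.9208] gap 0.561
lifted t 8.9 tcp [0.4998 0.356  0.1491] F [-1.0219  0.147  -1.438 ] gap 0.562
```

```bash
cat >> act.py <<'E'
def to_front():
    """held plate: to in front of the press, past-stop offset, level above anvil"""
    dz=float(np.load("dz.npy")); y=yawdeg(press)
    hop(W(press,-85,45-14),.15,y); go(W(press,-85,45-14),.060+.010+dz,y)
def save(c,n,crop,fx): return pic(c,n,crop,fx)
E
python3 - <<'E'
from act import *
to_front(); st("front")
a=pic("top","f1"); b=pic("side","f1s")
A=cv2.resize(a[120:240,180:320],None,fx=4,fy=4,interpolation=2); B=cv2.resize(b[140:300,150:330],None,fx=3,fy=3,interpolation=2)
o=np.zeros((max(A.shape[0],B.shape[0]),A.shape[1]+0,3),np.uint8)
cv2.imwrite("pics/f1a.png",A[:,:,::-1]); cv2.imwrite("pics/f1b.png",B[:,:,::-1])
# expected plate corners
for s in("top",): print(proj(s,np.array([[*W(press,-85+x,-14+y),.078] for x,y in((-25,-90),(25,-90),(25,90),(-25,90))]))-[180,120])
E
```

```text
front t 10.6 tcp [0.5003 0.0385 0.0854] F [ 0.3409 -0.0959 -1.0716] gap 0.564
[[98.1103 74.9532]
 [96.6806 59.8468]
 [41.77   64.2261]
 [42.9221 79.431 ]]
```

View pics/f1a.png

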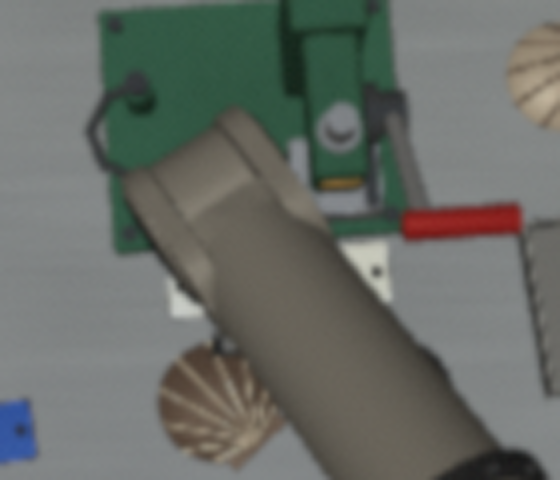

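View pics/f1b.png

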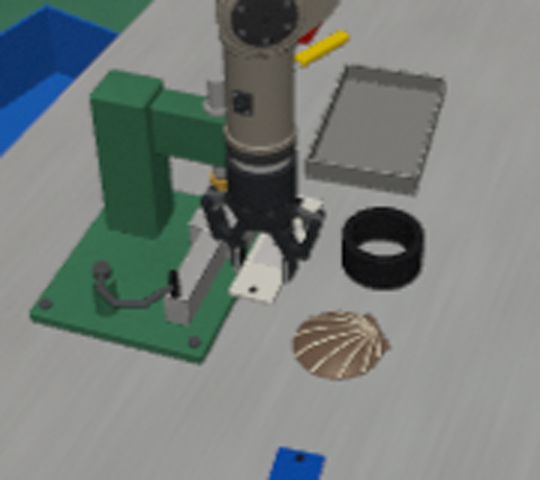

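The held plate's corners sit where I predicted, to within 1 px. The forearm reaches in from the right, near the raised lever, so I'll check that clearance before moving in.

```bash
python3 - <<'E'
from act import *
q=robot.current_joint_positions(); print(np.array(q))
dz=float(np.load("dz.npy"))
for x in(-85,-40,0):
    print(x,np.array(robot.inverse_kinematics([*map(float,W(press,x,31)),.07+dz],[180,0,yawdeg(press)])))
cv2.imwrite("pics/full.png",cv2.resize(np.hstack([np.load("pics/f1.npy"),np.load("pics/f1s.npy")])[:,:,::-1],(800,300),interpolation=cv2.INTER_AREA))
a=np.hstack([np.load("pics/f1.npy")[100:380,150:450],np.load("pics/f1s.npy")[:280,150:450]])
cv2.imwrite("pics/full.png",cv2.resize(a[:,:,::-1],(800,373),interpolation=2))
E
```

```text
[ 34.236   31.9218 -54.634  105.1225  30.3048  58.6908 -28.6183]
-85 [ 34.2785  31.9859 -54.5245 105.2712  30.3323  58.6701 -28.6355]
-40 [ 30.593   36.2426 -52.4903  98.2969  32.151   61.797  -28.397 ]
0 [ 27.5353  39.9603 -50.9957  91.7243  33.5026  64.7161 -27.7034]
```

View pics/full.png

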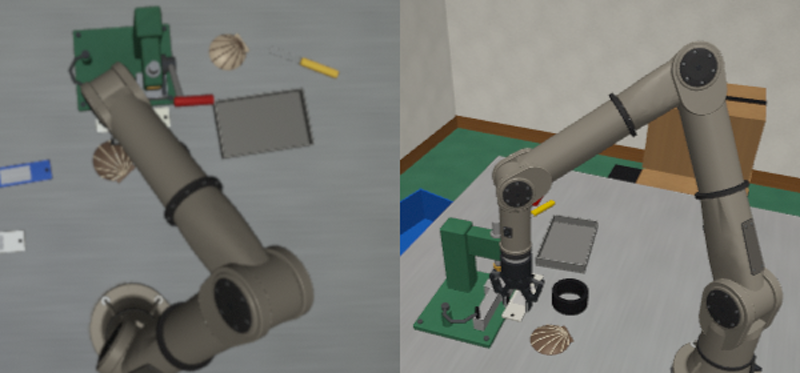

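The elbow has drifted far to the right (j3 about -55°), so the forearm would pass close to the lever. I'll identify a simple forward model from free IK data, check the route with it, and switch to an elbow-centred posture over the free left side.

```bash
cat > fk.py <<'E'
import numpy as np, itertools
from scipy.spatial.transform import Rotation as Ro
def chain(q,s):
    R=np.eye(3); out=[]
    for i,(a,k) in enumerate(zip("zyzyzyz",s)):
        R=R@Ro.from_euler(a,k*q[i],degrees=True).as_matrix(); out.append(R)
    return out
def cols(q,s):
    R=chain(q,s); ez=np.eye(3)
    # h*z + R2(a x + L1 z) + R4(b x + L2 z) + R6(c x + L3 z)
    return np.c_[ez[2],R[1][:,0],R[1][:,2],R[3][:,0],R[3][:,2],R[5][:,0],R[5][:,2]]
E
python3 - <<'E'
from act import *; from fk import *
D=[]
for x in(.35,.42,.5,.57):
    for y in(-.1,.05,.3):
        for z in(.09,.2,.3):
            for w in(75,105):
                q=robot.inverse_kinematics([x,y,z],[180,0,w])
                if q is not None: D.append((q,[x,y,z]))
D.append(([67.454,17.813,.802,86.603,-.252,75.585,-1.558],[.19,-.516,.248]))
best=None
for s in itertools.product([1,-1],repeat=6):
    s=(-1,)+s
    A=np.vstack([cols(q,s) for q,p in D]); b=np.concatenate([p for q,p in D])
    w,*_=np.linalg.lstsq(A,b,rcond=None); e=np.abs(A@w-b).max()
    if best is None or e<best[0]: best=(e,s,w)
print(len(D),best)
np.savez("fk.npz",s=best[1],w=best[2])
s,w=best[1],best[2]
R=chain(D[-1][0],s)[6]; print(R)
E
```

```text
73 (np.float64(0.018407992966208195), (-1, 1, -1, 1, -1, -1, 1), array([-0.103 ,  0.0076,  0.4719, -0.0081,  0.3834,  0.0183,  0.001 ]))
[[ 0.2988  0.9375  0.1785]
 [-0.8236  0.3478 -0.448 ]
 [-0.482  -0.0131  0.8761]]
```

```bash
cat > fk.py <<'E'
import numpy as np
from scipy.spatial.transform import Rotation as Ro
AX="zyzyzyz"
def fk(q,par,s):
    """returns joint origins and tool R,p; par: 8x3 offsets then 8x3 small rotvecs"""
    o=par[:24].reshape(8,3); r=Ro.from_rotvec(par[24:].reshape(8,3)).as_matrix()
    R=np.eye(3); p=np.zeros(3); P=[]
    for i in range(7):
        p=p+R@o[i]; R=R@r[i]; P.append(p)
        R=R@Ro.from_euler(AX[i],s[i]*q[i],degrees=True).as_matrix()
    return R@r[7],p+R@o[7],P
E
python3 - <<'E'
from act import *; from fk import *; import itertools
from scipy.optimize import least_squares
D=[]
for x in(.35,.45,.55):
    for y in(-.1,.08,.3):
        for z in(.09,.3):
            for o in([180,0,75],[180,0,105],[165,10,90]):
                q=robot.inverse_kinematics([x,y,z],o)
                if q is not None: D.append((np.array(q),np.array([x,y,z]),Ro.from_euler("xyz",o,degrees=True).as_matrix()))
D.append((np.array([67.454,17.813,.802,86.603,-.252,75.585,-1.558]),np.array([.19,-.516,.248]),Ro.from_euler("xyz",[180,0,20.161],degrees=True).as_matrix()))
best=[]
def res(par,s,D,reg=1e-3):
    e=[]
    for q,p,R in D:
        r,t,_=fk(q,par,s); e+=[*(t-p),*(.3*(r-R).ravel())]
    return np.array(e+list(reg*par[24:]))
par0=np.zeros(48); par0[:24].reshape(8,3)[:,2]=[.3,0,.2,.2,.2,.2,.1,.1]
for s in itertools.product([1,-1],repeat=4):
    s=(-1,1,s[0],s[1],s[2],s[3],1)
    for z7 in(-90,90):
        p0=par0.copy(); p0[45:48]=[0,0,radians(z7)]
        r=least_squares(res,p0,args=(s,D[::5]),max_nfev=12); best.append((r.cost,s,r.x))
best.sort(key=lambda b:b[0]); print([(round(b[0],6),b[1]) for b in best[:5]])
for b in best[:2]:
    r=least_squares(res,b[2],args=(b[1],D),max_nfev=60); e=res(r.x,b[1],D); print(b[1],r.cost,np.abs(e).max())
    if r.cost<1e-4: break
np.savez("fk.npz",s=b[1],par=r.x); print(r.x.reshape(16,3))
E
```

```text
[(np.float64(1.7e-05), (-1, 1, -1, -1, -1, -1, 1)), (np.float64(0.004759), (-1, 1, -1, 1, -1, -1, 1)), (np.float64(0.00578), (-1, 1, 1, -1, -1, -1, 1)), (np.float64(0.011959), (-1, 1, -1, 1, 1, -1, 1)), (np.float64(0.01241), (-1, 1, 1, 1, -1, -1, 1))]
(-1, 1, -1, -1, -1, -1, 1) 1.0265849637146474e-05 0.0029141857560808053
[[ 0.0002 -0.0001  0.2777]
 [-0.0003 -0.0045 -0.0284]
 [ 0.0106 -0.0105  0.2369]
 [ 0.1359  0.0101  0.2365]
 [-0.0155  0.1378  0.1745]
 [ 0.0006 -0.0291  0.2427]
 [ 0.3837  0.0296  0.1   ]
 [ 0.0001  0.      0.0488]
 [ 0.     -0.0001  0.0156]
 [-0.0004 -0.0436 -0.0156]
 [ 0.0328  0.0351  1.4973]
 [-0.0726  0.0676  1.6428]
 [ 0.0011 -0.0885 -0.024 ]
 [ 0.0158 -1.3156  0.0205]
 [ 0.73   -1.7142 -0.5642]
 [-2.9142  1.1733  0.    ]]
```

```bash
cat >> fk.py <<'E'
from scipy.optimize import least_squares
_d=np.load("fk.npz"); S,PAR=_d["s"],_d["par"]
def tcp(q): return fk(q,PAR,S)[1]
def posture(p,yaw,q0,j3=0.):
    Rt=Ro.from_euler("xyz",[180,0,yaw],degrees=True).as_matrix()
    def f(q):
        R,t,_=fk(q,PAR,S); return np.r_[(t-p)*10,(R-Rt).ravel(),(q[2]-j3)*.01]
    r=least_squares(f,q0); return r.x,np.abs(r.fun).max()
E
python3 - <<'E'
from act import *; from fk import *
q=np.array(robot.current_joint_positions())
cur=robot.current_tool_pos(); print(tcp(q),cur)
P=np.array([.42,.27,.28])
q0=np.array(robot.inverse_kinematics(list(P),[180,0,100])); print(q0)
q1,e=posture(P,100,[-32,10,0,100,0,75,0]); print(q1,e)
for k in np.linspace(0,1,6): 
    R,t,_=fk(q0+k*(q1-q0),PAR,S); print(k,t,R[2,2])
qs=q1
for x in(-85,-40,0):
    qs,e=posture(np.array([*W(press,x,31),.085]),yawdeg(press),qs); print(qs,e)
E
```

```text
[0.5016 0.0382 0.0867] [0.5016 0.0382 0.0867]
[ 14.5784  22.3334 -66.3814  89.3018  20.5898  81.8966 -43.1511]
[-34.6822  10.9761  -0.      90.9417  -0.0029  78.0783 -24.682 ] 1.27675647831893e-14
0.0 [0.42 0.27 0.28] -0.9999999998433373
0.2 [0.416  0.2707 0.2627] -0.9989138570809311
0.4 [0.4142 0.2702 0.2551] -0.9976042549641972
0.6000000000000001 [0.4146 0.2698 0.2563] -0.9976790314103834
0.8 [0.4167 0.2697 0.2651] -0.9990125548079116
1.0 [0.42 0.27 0.28] -0.9999999999999997
[ -6.1541  21.3204  -0.     106.7264  -0.0029  51.9497  -2.1827] 4.773959005888173e-14
[-5.9738 25.8023  0.     99.7079 -0.0026 54.4863 -2.0028] 5.3055754234421215e-11
[-5.8368 29.8308 -0.     93.1012 -0.0023 57.0644 -1.8662] 2.0470430905916714e-11
```

```bash
cat >> act.py <<'E'
from fk import posture
def hop(xy,z,yaw):                  # joint move with the elbow kept in the vertical plane
    q,e=posture(np.array([*xy,z]),yaw,np.array([-degrees(np.arctan2(xy[1],xy[0])),15,0,95,0,70,-15]))
    assert e<1e-3,(xy,z,yaw,e); robot.move_j([float(v) for v in q])
E
python3 - <<'E'
from act import *
p=robot.current_tool_pos(); go(p[:2],.15); go([.42,.2],.2,v=.25); go([.42,.27],.28,100)
hop([.42,.27],.28,100); st("centred"); print(np.array(robot.current_joint_positions()))
to_front(); st("front"); print(W(press,-85,31))
pic("side","f2",(150,140,330,300),3); pic("top","f2t")
E
```

```text
centred t 13.8 tcp [0.4196 0.2693 0.2791] F [-0.6879 -0.3544 -1.7342] gap 0.564
[-34.5951  11.01    -0.0642  91.0383   0.0101  78.0767 -24.6931]
front t 15.4 tcp [0.5006 0.0385 0.0858] F [ 0.1792  0.4607 -0.9111] gap 0.563
[0.5001 0.0369]
```

View pics/f2.png

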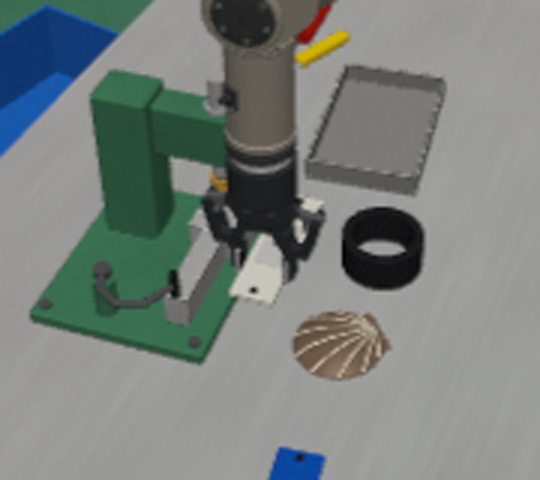

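```bash
cat >> act.py <<'E'
def inpress(): # TCP in press frame (mm)
    p=np.array(robot.current_tool_pos()); d=p[:2]-press[:2]; c,s=cos(press[2]),sin(press[2])
    return np.round([1000*(c*d[0]+s*d[1]),1000*(-s*d[0]+c*d[1]),1000*p[2]],1)
def insert(y2=49):
    dz=float(np.load("dz.npy")); z=.060+.010+dz
    print("in hit",go(W(press,0,31),z,v=.1,f=10),inpress())
    print("push hit",go(W(press,0,y2),z,v=.05,f=15),inpress()); robot.pause(.3); st("pushed"); print(inpress())
def lower(y2=49):
    dz=float(np.load("dz.npy"))
    print("down hit",go(W(press,0,y2),.060+dz-.003,v=.02,f=4),inpress(),"expected z",1000*(.060+dz)); st()
def release(y2=49):
    fingers.gripper_to(0.8); robot.pause(.6); st("open")
    p=robot.current_tool_pos(); go(p[:2],.2); go(W(press,-100,45),.25); robot.pause(.2)
E
python3 - <<'E'
from act import *
insert(); lower()
pic("side","s1",(150,150,270,280),4.5)
E
```

```text
in hit False [-0.6 31.  85. ]
push hit False [-0.6 47.8 84.9]
pushed t 17.3 tcp [0.5832 0.0591 0.0849] F [-1.542  -3.3388 -0.45  ] gap 0.559
[-0.6 47.4 84.9]
down hit True [ 0.9 47.7 75.1] expected z 75.10625293723176
 t 17.8 tcp [0.5847 0.0595 0.0751] F [ 0.2028 -1.6011  3.8414] gap 0.557
```

View pics/s1.png

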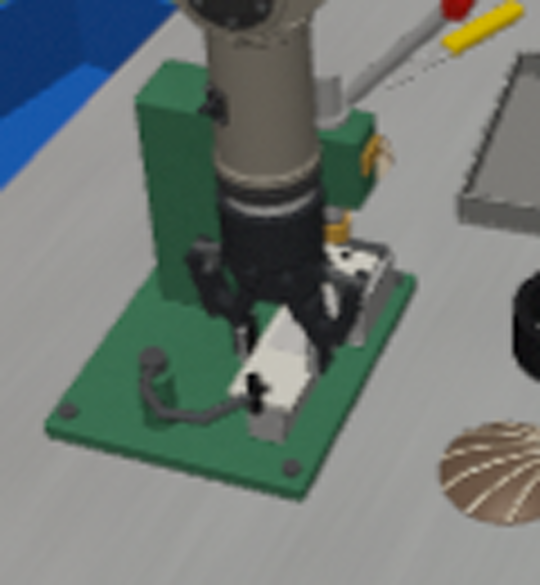

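The plate touched down exactly at anvil height with the roller pushed back. I'll release it and check.

```bash
cat >> act.py <<'E'
def seatcheck(col):
    # left-end corners of the plate top as seen by both cameras against a perfectly seated plate
    for c in("top","side"): print(c,proj(c,np.array([[*W(press,x,y),.068] for x,y in((-25,90),(25,90),(-25,-90),(25,-90))])))
E
python3 - <<'E'
from act import *
release()
go([.40,.10],.30)
t=pic("top","s2",(200,130,300,195),7); s=pic("side","s2s",(150,170,260,265),6); seatcheck("white")
A=cv2.imread("pics/s2.png"); B=cv2.imread("pics/s2s.png")
P=proj("top",np.array([[*W(press,x,y),.068] for x,y in((-25,90),(25,90),(25,-90),(-25,-90))]))
cv2.polylines(A,[(((P-[200,130])+.5)*7).astype(int)],True,(0,0,255),1)
P=proj("side",np.array([[*W(press,x,y),.068] for x,y in((-25,90),(25,90),(25,-90),(-25,-90))]))
cv2.polylines(B,[(((P-[150,170])+.5)*6).astype(int)],True,(0,0,255),1)
B=cv2.resize(B,(int(B.shape[1]*.6),int(B.shape[0]*.6))); A=cv2.resize(A,(400,260)); 
o=np.zeros((342,800,3),np.uint8); o[:260,:400]=A; o[:B.shape[0],400:400+B.shape[1]]=B[:,:400]
cv2.imwrite("pics/s2c.png",o); st()
E
```

```text
open t 18.8 tcp [0.5837 0.0561 0.0741] F [-0.0854  0.2416 -0.0905] gap 0.802
top [[216.8756 174.5486]
 [215.7725 159.7116]
 [271.2161 170.2643]
 [269.8439 155.5215]]
side [[214.9975 239.451 ]
 [201.0299 236.0834]
 [233.8896 205.7895]
 [221.05   202.9961]]
 t 21.3 tcp [0.4006 0.0988 0.2991] F [-0.5431 -1.0999  0.1821] gap 0.8
```

View pics/s2c.png

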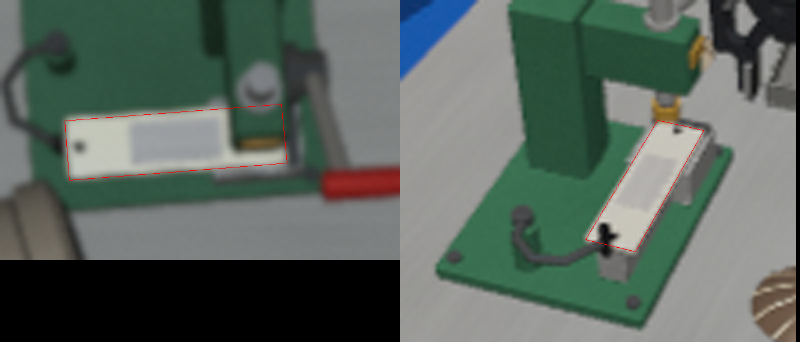

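The white plate fills the seated outline in both views: left end at (67,150) in the top crop, right end under the die, roller against it. Next is the lever.

```bash
cat >> act.py <<'E'
def grip_at(th,y=-137,clear=.0):
    a=radians(50)-th; return W(press,20-170*cos(a),y),.182+.170*sin(a)+.011+.017+clear
def stroke():
    y=yawdeg(press); fingers.gripper_to(0)
    go([.40,.0],.40,y,v=.25); xy,z=grip_at(0); hop(xy,z+.04,y)
    print("touch",go(xy,z-.01,v=.05,f=2)); st()
    for th in(.15,.3,.45,.6,.75,.86): 
        xy,z=grip_at(th); go(xy,z,v=.1)
    st("th .86")
    xy,z=grip_at(.95,clear=-.012); print("stop",go(xy,z,v=.03,f=22)); st("bottom"); robot.pause(.4); st("held")
    for th in(.75,.5,.25,0.):
        xy,z=grip_at(th,clear=.004); go(xy,z,v=.15)
    xy,z=grip_at(0,clear=.06); go(xy,z); go([.40,.0],.40,v=.25); st("up")
E
python3 - <<'E'
from act import *
stroke()
pic("side","l1",(150,100,290,265),4); pic("top","l1t")
E
```

```text
touch True
 t 24.1 tcp [ 0.5057 -0.1311  0.3389] F [-1.6341  0.1891  5.1707] gap -0.002
th .86 t 26.5 tcp [ 0.4475 -0.1351  0.2128] F [-0.9527 -0.0712  4.2134] gap -0.002
stop True
bottom t 27.1 tcp [ 0.4471 -0.1351  0.1962] F [-3.418   1.0665 10.9314] gap -0.0
held t 27.5 tcp [ 0.4471 -0.1351  0.1961] F [-3.1338  1.0729 11.4239] gap -0.001
up t 30.5 tcp [ 0.4003 -0.0015  0.3993] F [0.3403 0.0408 0.4716] gap 0.004
```

View pics/l1.png

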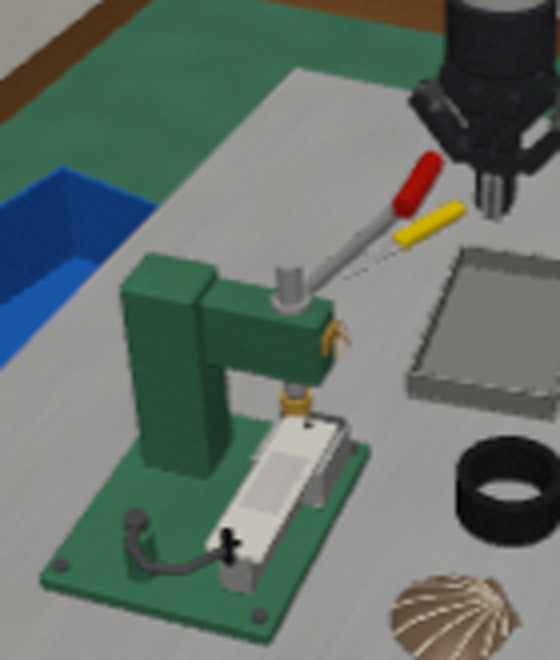

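Tip height puts the lever at about 0.955 rad with the 22 N stop tripped, and it came back up with the plate still seated. I'll move the white plate to the tray.

```bash
cat >> act.py <<'E'
def unload():
    dz=float(np.load("dz.npy")); y=yawdeg(press)
    fingers.gripper_to(.8,60); g=W(press,0,45)
    go(W(press,-100,45),.25,y,v=.25); go(g,.2,y); go(g,.11,y,v=.15); print("hit",go(g,.060+dz,v=.05,f=6)); robot.pause(.2); st("over")
    fingers.gripper_to(0,60); st("gripped"); print(inpress())
    go(g,.070+dz+.001,v=.05); go(W(press,0,31),.070+dz+.001,v=.08); st("offset")
    print("out hit",go(W(press,-85,31),.070+dz+.001,v=.12,f=10)); go(W(press,-85,31),.16); st("out")
def to_tray(zfloor=.004):
    dz=float(np.load("dz.npy")); y=yawdeg(tray); g=W(tray,0,45)
    go([.40,.0],.16,v=.25); go([.40,-.16],.16,v=.25); go(g,.16,y); go(g,zfloor+dz+.03,v=.15)
    print("hit",go(g,zfloor+dz-.003,v=.03,f=3)); st("down"); fingers.gripper_to(.72); robot.pause(.3)
    p=robot.current_tool_pos(); go(p[:2],.2); go([.40,-.16],.25,v=.25); st("done")
E
python3 - <<'E'
from act import *
unload(); to_tray()
pic("top","t1",(290,140,410,240),5); im=pic("side","t1s")
ps=[p for p in plates(np.load("pics/t1.npy"),"white",z=.012) if 100<p[2]<200]
for p in ps:
    d=p[0]-tray[:2]; c,s=cos(tray[2]),sin(tray[2]); print(p,"tray xy",c*d[0]+s*d[1],-s*d[0]+c*d[1])
E
```

```text
hit False
over t 34.6 tcp [0.5843 0.0568 0.0755] F [-0.344  -0.3662  0.4579] gap 0.801
gripped t 35.0 tcp [0.5843 0.0568 0.0759] F [-0.5798 -0.4118  4.0339] gap 0.562
[ 0.3 45.  75.9]
offset t 35.6 tcp [0.5849 0.043  0.086 ] F [ 0.6004  0.0603 -1.7931] gap 0.558
out hit False
out t 37.0 tcp [0.5003 0.0369 0.1596] F [-0.6421 -1.1067 -1.7618] gap 0.558
hit True
down t 41.1 tcp [ 0.4894 -0.2936  0.0198] F [-0.6249  0.0255  4.9313] gap 0.559
done t 43.6 tcp [ 0.4001 -0.161   0.2494] F [ 0.2843  0.5186 -0.6962] gap 0.72
(array([0.2083, 0.355 ]), np.float64(-1.5087005564681175), 176.75759887695312, 48.239601135253906) tray xy -0.18848308781967976 0.7266846373794199
```

View pics/t1.png

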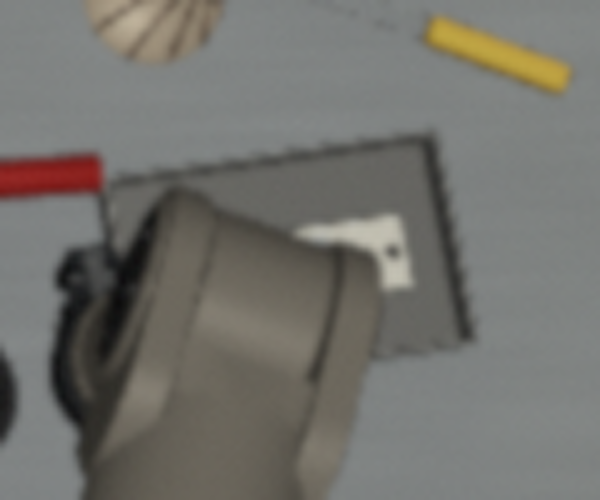

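The white plate lies in the tray (right end at (395,250) in the crop, clear of the walls). Next is the blue plate.

```bash
python3 - <<'E'
from act import *
go([.40,.0],.30,v=.25); hop([.36,.12],.30,100)
ps=[p for p in plates(np.load("pics/t1.npy"),"blue")]; print([p for p in ps if p[0][0]<.7])
pick_bench("blue",np.array([.3755,.2915]))
to_front(); st("front"); robot.pause(.2)
im=pic("top","b1",(180,120,320,240),4); pic("side","b1s",(150,140,330,300),3)
m=[p for p in plates(np.load("pics/t1.npy"),"white",z=.012)]
E
```

```text
[(array([-0.0329, -0.8301]), np.float64(0.39850810182645946), 108.31340789794922, 71.94566345214844), (array([0.3611, 0.4876]), np.float64(-0.13232168876362252), 45.09695816040039, 32.98339080810547), (array([0.3759, 0.2912]), np.float64(-1.4242898930514554), 177.0801239013672, 47.604976654052734)]Traceback (most recent call last):
  File "<stdin>", line 4, in <module>
  File "act.py", line 18, in pick_bench
    p=min(ps,key=lambda p:np.hypot(*(p[0]-near))); print(col,p)
ValueError: min() iterable argument is empty
```

The arm is hiding the blue plate in the top view, so I'll step back and measure from there.

```bash
python3 - <<'E'
from act import *
go([.40,-.0],.32,v=.25); robot.pause(.1)
pick_bench("blue",np.array([.3755,.2915]))
to_front(); st("front"); robot.pause(.2)
im=pic("top","b1",(180,120,320,240),4); pic("side","b1s",(150,140,330,300),3)
E
```

```text
blue (array([0.3759, 0.291 ]), np.float64(-1.4242898930514554), 177.5504913330078, 47.604976654052734)
touch True t 49.3 tcp [0.369  0.3352 0.0099] F [-0.0335 -1.0697  4.9718] gap 0.802
gripped t 49.8 tcp [0.3695 0.3356 0.0152] F [ 0.535  -0.0004  3.4743] gap 0.563
lifted t 51.3 tcp [0.3689 0.3351 0.1493] F [ 0.5886 -0.0884 -1.2487] gap 0.561
front t 53.0 tcp [0.5001 0.0383 0.0853] F [ 0.7757 -0.4818 -1.0449] gap 0.564
```

View pics/b1s.png

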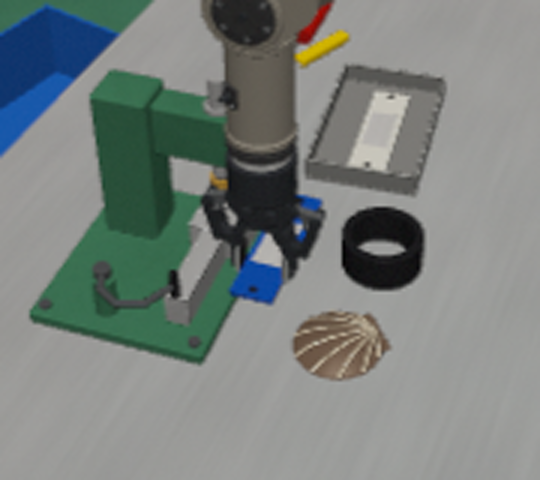

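The blue plate is held level in the same pose as the white one was, and the white plate lies flat mid-tray. I'll insert it, releasing only if the touchdown height is right.

```bash
python3 - <<'E'
from act import *
insert(); lower()
dz=float(np.load("dz.npy")); z=robot.current_tool_pos()[2]
assert abs(z-.060-dz)<.002, z
release(); go([.40,.10],.30); robot.pause(.1)
pic("top","bs",(200,130,300,195),7); pic("side","bss",(150,170,260,265),6)
A=cv2.imread("pics/bs.png"); B=cv2.imread("pics/bss.png"); Q=np.array([[*W(press,x,y),.068] for x,y in((-25,90),(25,90),(25,-90),(-25,-90))])
cv2.polylines(A,[(((proj("top",Q)-[200,130])+.5)*7).astype(int)],True,(0,0,255),1)
cv2.polylines(B,[(((proj("side",Q)-[150,170])+.5)*6).astype(int)],True,(0,0,255),1)
o=np.zeros((342,800,3),np.uint8); o[:260,:400]=cv2.resize(A,(400,260)); B=cv2.resize(B,None,fx=.6,fy=.6); o[:342,400:796]=B[:342,:396]
cv2.imwrite("pics/bsc.png",o); st()
E
```

```text
in hit False [-0.7 31.  85. ]
push hit False [-0.6 47.8 85. ]
pushed t 55.1 tcp [0.5832 0.0591 0.0849] F [-1.7042 -5.1794  0.8899] gap 0.56
[-0.6 47.4 84.9]
down hit True [ 1.  47.7 75.3] expected z 75.16559193515654
 t 55.7 tcp [0.5847 0.0594 0.0753] F [-0.0729 -1.5596  4.2794] gap 0.565
open t 56.6 tcp [0.5839 0.0561 0.0744] F [-0.2434 -0.0192 -0.1456] gap 0.802
 t 59.2 tcp [0.4004 0.099  0.2991] F [-0.4431  0.0956 -0.3374] gap 0.8
```

View pics/bsc.png

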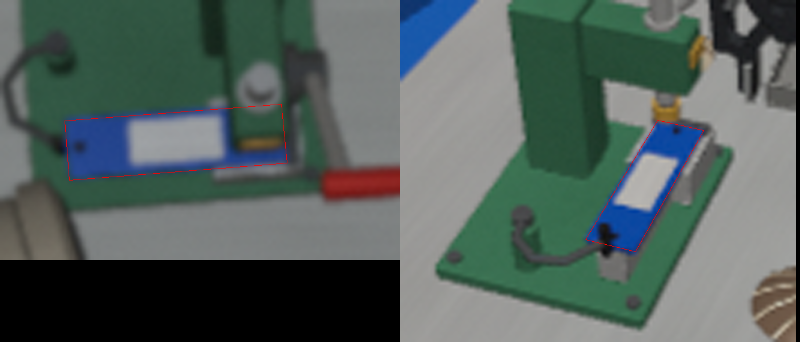

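The blue plate fills the seated outline in both views, with the roller on its left end. I'll do the stroke, unload it, then place it on top of the white plate.

```bash
cat >> act.py <<'E'
def intray(im,col,z,c="top"):
    for p in plates(im,col,c,z):
        d=p[0]-tray[:2]; k,s=cos(tray[2]),sin(tray[2]); x,y=1000*(k*d[0]+s*d[1]),1000*(-s*d[0]+k*d[1])
        if abs(x)<100 and abs(y)<100: print(c,col,"tray xy",round(x,1),round(y,1),"dyaw",round((p[1]-tray[2])%pi-pi/2,3),p[2:])
E
python3 - <<'E'
from act import *
stroke(); robot.pause(.1)
intray(vision.grab_frame("top"),"white",.012); intray(vision.grab_frame("side"),"white",.012,"side")
unload()
E
```

```text
touch True
 t 62.0 tcp [ 0.5058 -0.131   0.3389] F [-1.0449  1.0643  3.7681] gap 0.001
th .86 t 64.4 tcp [ 0.4474 -0.135   0.2128] F [-0.1456 -1.2825  3.866 ] gap -0.004
stop True
bottom t 65.1 tcp [ 0.4471 -0.1352  0.1962] F [-3.2989 -0.1261 10.3609] gap -0.002
held t 65.5 tcp [ 0.4471 -0.1351  0.1961] F [-2.8207  0.4623 11.3659] gap -0.001
up t 68.4 tcp [ 0.4003 -0.0015  0.3993] F [-0.1176 -0.0839 -0.1566] gap -0.001
top white tray xy -0.6 0.9 dyaw -0.013 (175.53067016601562, 46.27816390991211)
side white tray xy -0.8 -1.9 dyaw -0.007 (174.74566650390625, 48.08460235595703)
hit False
over t 72.7 tcp [0.5843 0.0568 0.0756] F [-0.3829  0.1839  0.3384] gap 0.803
gripped t 73.0 tcp [0.5844 0.0568 0.076 ] F [-0.6646 -0.0478  3.8753] gap 0.559
[ 0.5 45.  76. ]
offset t 73.7 tcp [0.5849 0.0429 0.086 ] F [ 0.0735  0.4951 -0.0324] gap 0.562
out hit False
out t 75.0 tcp [0.5003 0.0369 0.1596] F [ 0.115  -1.0007 -0.5937] gap 0.56
```

```bash
python3 - <<'E'
from act import *
to_tray(.012)
go([.38,.0],.35,v=.25); hop([.36,.12],.35,100); robot.pause(.5)
a=pic("top","e1",(290,90,420,240),4); b=pic("side","e1s",(150,90,330,270),2.2)
intray(a,"blue",.020); intray(b,"blue",.020,"side")
A=cv2.imread("pics/e1.png"); B=cv2.imread("pics/e1s.png"); s=max(A.shape[0],B.shape[0]); o=np.zeros((s,800,3),np.uint8)
A=cv2.resize(A,(400,462)); o[:462,:400]=A; o[:B.shape[0],404:404+B.shape[1]]=B[:,:396]; cv2.imwrite("pics/e1c.png",o[:470])
for c in("top","side"): print([(np.round(d["rect"],1).tolist(),round(d["p"],2)) for l in("lever_grip","clip_roller") for d in recognise(l,c)[:1]])
st()
E
```

```text
hit True
down t 79.1 tcp [ 0.4895 -0.2936  0.028 ] F [-0.2105  0.3885  4.0714] gap 0.565
done t 81.5 tcp [ 0.4001 -0.161   0.2494] F [0.556  0.0759 0.3245] gap 0.72
top blue tray xy 0.4 0.6 dyaw 0.002 (178.29356384277344, 49.211727142333984)
side blue tray xy -1.3 43.4 dyaw -0.007 (103.5855941772461, 49.61463165283203)
[([292.1, 161.1, 34.5, 33.9], 0.95), ([209.9, 152.8, 13.5, 28.8], 0.5)]
[([244.8, 155.2, 36.1, 34.4], 0.7), ([193.4, 235.0, 31.1, 11.8], 0.52)]
 t 83.9 tcp [0.36   0.12   0.3501] F [ 0.3549  0.2311 -0.473 ] gap 0.718
```

View pics/e1c.png

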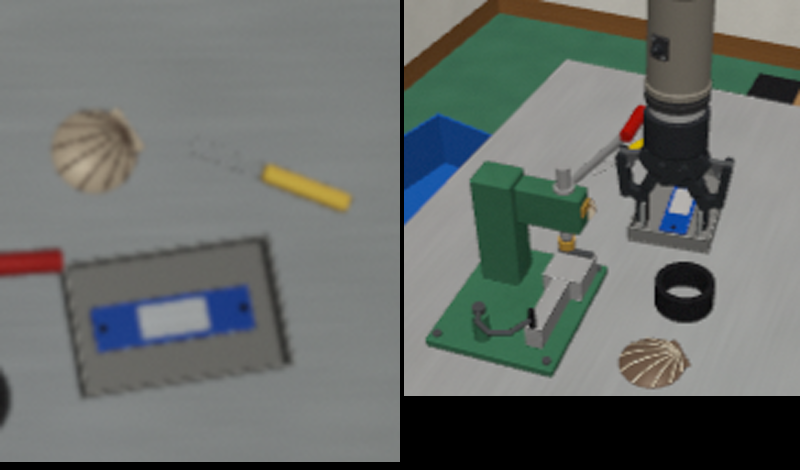

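The blue plate is flat and centred on the white one (about (172,320) in the left crop). The lever is up, the clip is back at its starting position, and the shells, knife and tape haven't moved. Handing in.

```bash
python3 -c "
from station import workorder
print(workorder.close_job())"
```

```text
the job is handed in; nothing more can be done
None
```

I marked the white plate (the one farther from the robot) and then the larger blue plate, put both in the tray, and handed the job in at about 84 s. There was no yellow plate on the bench. `close_job` gives no verdict, so the result rests on these checks:

- **Seating:** both plates touched down at the expected anvil height (within 0.2 mm) and filled the seated outline in both cameras after release.
- **Strokes:** both times the lever reached about 0.955 rad, against a stop at 0.95, tripping the 22 N limit. It was held at about 11 N for 0.4 s and came back up. I couldn't measure the die force itself.
- **Tray:** white was within 2 mm of the tray's centre when last measured, before blue went on top. Blue lies flat on it, within 1 mm by the top camera. Its touchdown height fits a stack of two plates.
- **Last picture:** the lever is up, the clip is back at its starting position, and the shells, knife and tape roll show no movement. The arm touches nothing.

**Failed or disagreeing checks:**
- The side camera put blue 43 mm off along the tray, but the gripper was hiding most of the plate, so I trusted the top view.
- One blue detection failed because the arm blocked the view; I repeated it from another position.
- The press angle differed by 0.017 rad between the two cameras, so I used a joint fit, and the plates seated correctly with it.
- With white held in front of the press, I backed off and re-postured the arm because its elbow had swung close to the lever.

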